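# Find the recessed adapter block and lock it under the rest's lip

### The arm

A 6-joint arm with a two-finger parallel gripper is mounted at the origin on a cart in front of the work surface, level with it; the furniture and walls round the work are solid. World frame = base frame: x ahead of the robot, y to its left, z up, the work surface at z = 0. Lengths are in m, angles in degrees, forces in N, time in s.
With the tool pointing down it reaches from about 0.4 to 0.825 m from the base axis. Payload 7 kg.
Tool frame: the origin (TCP) lies midway between the tips of the shut fingers; the grasp point (between the pads) lies r.tcp_to_grasp behind it (r.tcp_to_grasp is the distance from the TCP to the grasp point, in m); x points along the fingers, y is the direction in which the jaws open and shut, and the axes are right-handed (so a half turn about x gives the same grasp; the last joint's range is limited). The gripper opens to 88 mm and grips with 3 to 60 N. Pads are 19 mm wide; open, the fingers measure 130 mm over their backs; the gripper's body (78 mm by 193 mm) begins 47 mm behind the grasp point.
Start: joints at [-54.826, 20.546, 0.682, 0, -70.136, -16.507], TCP at [0.216, -0.639, 0.227] pointing down, gripper open.
Joint ranges: [-176.03, 176.03], [-82.01, 121.73], [-58.28, 71.71], [-173.87, 95.51], [-174.79, -0.11], [-173.66, 173.66]. Speed limits (degrees/s): [136.94, 136.94, 172.46, 180, 180, 180].

### API

Orientations are given as [roll, pitch, yaw] about the fixed x, y, z axes, in that order (R = Rz(yaw) Ry(pitch) Rx(roll)).
In Python, from plant import r gives the robot as it stands.
- The arm moves only by the tool carry_out, never from a script. Its argument "moves" is a list of rows, each a list of 7 numbers: the shift along the world's x, y, z in mm, then the turn, a rotation vector about the world's x, y, z in rad, then the opening in per cent of the stroke, from 0 (shut) to 100 (fully open). In form: [[x, y, z, wx, wy, wz, claw], ...]. A call has 1 to 5 rows; each row is the pose to reach, as a shift and turn from the pose commanded when the call began; what a row does not reach only later rows make up. A row lasts 1/10 s, in which the tool goes at most 50 mm and 8.59 degrees, less where a joint would pass 70% of its speed; a pose out of reach is approached as far as the arm can. A call with a gripper value outside its range is refused whole. The fingers move at their own pace and stop on an object; "squeeze" is the grip in N (left out, the last holds). Time passes only in rows, so rows that repeat a pose let the fingers close. It gives the time, the measured TCP pose, the force and the opening at its end, in the units of the state.
- r.get_state(): the state, without advancing time (a new reading comes with each control period).
- r.capture(name): name is "scene" or "side" or "wrist"; returns the picture (420x560x3 uint8, blue, green, red); there is no depth.
- r.camera_params(name): a dict with "K" (3x3 intrinsics, pixels), "D" ([k1, k2, p1, p2, k3] as OpenCV has them; the pictures are not rectified), "rvec" (rotation vector, rad) and "tvec" (3), from world to camera coordinates, as OpenCV has them. Camera axes: x right, y down, z forward; pixel columns grow to the right and rows downward; lengths in m; the calibration is good to about 2 mm. A picture is of the moment at which its call begins: read the wrist's pose just before it. camera_params takes no time and is no camera call; for the wrist camera it gives the pose at the moment of the call.
- r.close_job(): hands the job in, once; it reports no verdict.
The state is a dict: "time_s": time; "joints": joint angles; "qd": joint speeds; "joint_torque": joint torques, N m; "tcp_pos": TCP position; "eef_rot": TCP orientation; "contact_force": force on the tool from outside, world axes, zero at the start; "moment": the same for the moment, N m; "gripper_width": finger opening in m.
Only numpy, scipy, OpenCV 4.12 (cv2) and the standard library are available. Lean on these libraries where they do the work, as an engineer would, in place of code of your own. Each camera call takes 0.05 s, during which the arm holds its last target. There are 200 camera calls.

### The job

One of the three look-alike aluminium adapter blocks on the white riser has a recess milled into its underside. Turn all three blocks over to see which it is, then slide that one endways, recess up, along the riser under the steel lip of the grey retaining rest until it is fully home against the stop. Leave the other two lying flat on the riser with their undersides up, and do not disturb the small things lying around.

Things in the scene. Friction and masses are not known exactly. Their poses are not given: they have to be found in the camera images.
- block_1: Adapter block, aluminium, 90 (own x) x 36 (y) x 24 mm (z), about 0.2 kg; two flush screw heads mark its top face, which starts up. One of three look-alikes: two have a plain underside, one a blind recess, 56 (x) x 24 (y) mm, 10 mm deep, in the middle of its underside; which one is not told. Origin: centre of the underside; own z points from underside to top face (down once turned over).
- block_2: Adapter block, aluminium, 90 (own x) x 36 (y) x 24 mm (z), about 0.2 kg; two flush screw heads mark its top face, which starts up. One of three look-alikes: two have a plain underside, one a blind recess, 56 (x) x 24 (y) mm, 10 mm deep, in the middle of its underside; which one is not told. Origin: centre of the underside; own z points from underside to top face (down once turned over).
- block_3: Adapter block, aluminium, 90 (own x) x 36 (y) x 24 mm (z), about 0.2 kg; two flush screw heads mark its top face, which starts up. One of three look-alikes: two have a plain underside, one a blind recess, 56 (x) x 24 (y) mm, 10 mm deep, in the middle of its underside; which one is not told. Origin: centre of the underside; own z points from underside to top face (down once turned over).
- rest: Grey retaining rest, fixed, with a pocket open towards own -x; x points horizontally into it, z up; origin on the riser in the middle of the stop's face (stop wall at x = 0, rest ends 16 mm behind). No floor: the block slides on the riser. Cheeks: inner faces at y = +-21 mm from x = 0 to -31 mm, then flaring to 67 mm apart at x = -44 mm. 106 mm wide over its feet.
- rest_stop (a point): Middle of the stop's face, 12 mm above the riser, axes as the rest's. The steel lip covers the pocket from the stop out to x = -30 mm with 28 mm clear height under it and its top 38 mm above the riser (screw heads 42). A block fully home has its end on the stop, its middle 45 mm in front of it, 60 mm of its length outside the lip.
- cassette_a: Bystander: small white flat cassette 29 x 41 x 6 mm, loose; origin at the centre of its underside.
- cassette_b: Bystander: a second such white cassette, 29 x 41 x 6 mm, loose; origin at the centre of its underside.
- tweezers: Bystander: steel forceps 17 x 122 x 6 mm, loose, long in own y; origin at the centre of the underside.
- computer_mouse: Bystander: black computer mouse 112 x 57 x 39 mm, loose; origin at the centre of the underside.
- kitchen_timer: Bystander: upright white timer 32 x 66 x 67 mm, fixed; origin at the centre of its underside.
- riser: White desk riser, fixed, standing over the closed laptop: a flat board 330 mm deep (own x) by 385 mm wide (own y); its top is the work surface, 45 mm above the bench (z = 0.045). Origin: on the bench under the middle of the board. The blocks, the rest, both cassettes and the forceps are on it.
Things that resemble listed ones, but are neither listed nor needed, are in the scene too. What is shaped like the block_1 but green is not meant. Leave any yellow look-alike of the block_3 alone.

How it is judged:
By the outcome, as a careful person would: the job done as asked, in the order asked, and still so for the second after the job is handed in, with the robot touching nothing.
It also fails if it takes over 72 s, if anything falls off the work surface, if the arm or the gripper's body presses on something with over 40 N, if the wrist force passes 120 N, or if a joint passes its speed limit or range.

## Working session

There is one attempt and no reset: what is moved stays moved. The work goes in short steps, Python scripts to look and compute and a tool call to move; the robot and the scene stay as the last step left them, time stands still between calls to the robot, and variables do not carry over. Pictures are saved under pics/ and viewed, about 8 in all and at most 12, crops included, and the job is handed in when it is done.

Besides the shell and the picture viewer there is one more tool, called after ">>>" by a JSON object that holds its "op" and its "data". carry_out: Moves the arm, as the interface text tells. Its arguments: {"type":"object","properties":{"moves":{"type":"array"},"squeeze":{"type":"number"}},"required":["moves"]}

```bash
ls; mkdir -p pics; python3 - <<'E'
from plant import r
import cv2,numpy as np
a=r.capture("scene");b=r.capture("side")
cv2.imwrite("pics/scene0.png",a);cv2.imwrite("pics/side0.png",b)
print(r.get_state()); print(r.tcp_to_grasp)
for n in("scene","side","wrist"):
  p=r.camera_params(n);print(n,{k:np.round(v,3).tolist() for k,v in p.items()})
E
```

```text
pics
{'time_s': 0.1, 'joints': array([-5.48249768e+01,  2.05861364e+01,  6.39696497e-01, -1.60992321e-02,
       -7.01351349e+01, -1.65070372e+01]), 'qd': array([-0.07233721, -0.10821475, -0.00760289,  0.12180581,  0.06519804,
        0.03331984]), 'joint_torque': array([-1.18828135e-03, -5.84165204e+01,  2.93754208e+01,  7.01563686e+00,
        1.01651932e-02, -5.41978920e-05]), 'tcp_pos': array([ 0.21589068, -0.63909668,  0.22574012]), 'eef_rot': array([ 95.99729973,  89.91703258, 114.65980444]), 'contact_force': array([-0.59778152, -0.71682921,  0.33314829]), 'moment': array([-0.02732953,  0.04844255,  0.0082917 ]), 'gripper_width': 0.08781845401556547}
0.0188
scene {'K': [[453.784, 0.0, 276.639], [0.0, 453.784, 208.644], [0.0, 0.0, 1.0]], 'D': [-0.052, 0.0, 0.0, 0.0, 0.0], 'rvec': [1.903, -0.867, 0.504], 'tvec': [-0.48, 0.193, 0.773]}
side {'K': [[538.569, 0.0, 284.768], [0.0, 538.569, 214.33], [0.0, 0.0, 1.0]], 'D': [-0.12, 0.0, 0.0, 0.0, 0.0], 'rvec': [0.693, -2.774, 0.926], 'tvec': [0.368, 0.372, 1.091]}
wrist {'K': [[307.904, 0.0, 277.122], [0.0, 307.904, 207.872], [0.0, 0.0, 1.0]], 'D': [0.015, 0.0, 0.0, 0.0, 0.0], 'rvec': [-1.736, -2.416, -0.316], 'tvec': [0.674, -0.033, 0.39]}
```

View pics/scene0.png

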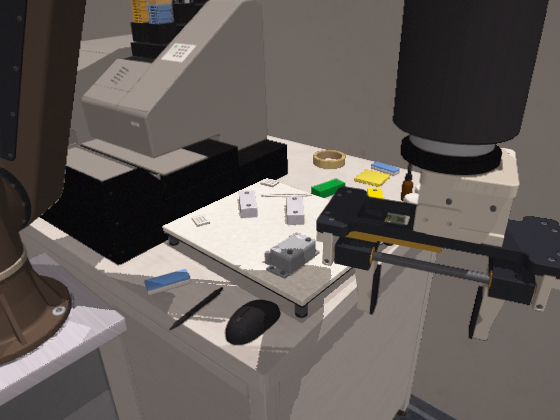

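View pics/side0.png

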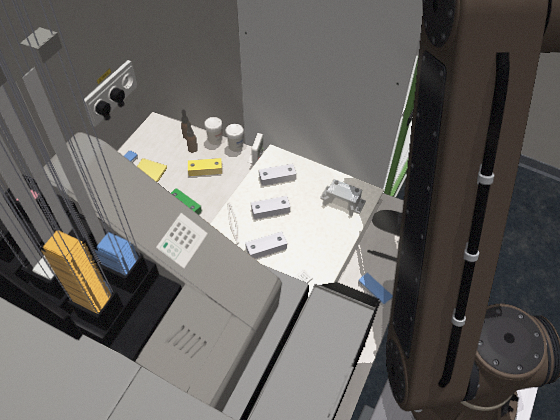

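The side picture shows aluminium blocks at px (277,174), (270,207) and (266,244), and the rest at (343,192). The look-alikes are a yellow block at (205,167) and a green one at (185,200), both off the riser. Next I'll measure and take a close crop.

```bash
cat > h.py <<'E'
from plant import r
import cv2,numpy as np
from scipy.spatial.transform import Rotation as Ro
def ray(p,uv):
    R=cv2.Rodrigues(np.array(p["rvec"],float))[0];t=np.array(p["tvec"],float).ravel()
    u=cv2.undistortPoints(np.array(uv,float).reshape(-1,1,2),np.array(p["K"],float),np.array(p["D"],float))[:,0]
    d=np.c_[u,np.ones(len(u))]@R
    return -R.T@t,d
def onz(p,uv,z):
    c,d=ray(p,uv);return c+d*((z-c[2])/d[:,2])[:,None]
def proj(p,X):
    return cv2.projectPoints(np.array(X,float).reshape(-1,1,3),np.array(p["rvec"],float),np.array(p["tvec"],float),np.array(p["K"],float),np.array(p["D"],float))[0][:,0]
E
python3 - <<'E'
from h import *
p=r.camera_params("side")
uv=[(277,174),(270,207),(266,244)];print(onz(p,uv,.069).round(3))
print("screws",onz(p,[(265,176),(289,172),(257,209),(282,205),(253,245),(279,241)],.069).round(3))
print("rest",onz(p,[(343,192)],.083).round(3),"riser corners",onz(p,[(269,146),(382,188),(335,372)],.045).round(3))
print("forceps,cassette",onz(p,[(232,220),(306,275)],.048).round(3))
im=cv2.imread("pics/side0.png");c=im[140:300,210:400]
cv2.imwrite("pics/crop0.png",cv2.resize(c,None,fx=4.2,fy=3.7 and 4.2,interpolation=cv2.INTER_CUBIC)[:600,:798])
E
```

```text
[[ 0.592 -0.291  0.069]
 [ 0.558 -0.191  0.069]
 [ 0.515 -0.094  0.069]]
screws [[ 0.616 -0.271  0.069]
 [ 0.569 -0.311  0.069]
 [ 0.582 -0.171  0.069]
 [ 0.535 -0.21   0.069]
 [ 0.54  -0.078  0.069]
 [ 0.493 -0.115  0.069]]
rest [[ 0.419 -0.306  0.083]] riser corners [[ 0.668 -0.387  0.045]
 [ 0.347 -0.396  0.045]
 [ 0.252  0.097  0.045]]
forceps,cassette [[ 0.627 -0.128  0.048]
 [ 0.403 -0.076  0.048]]
```

View pics/crop0.png

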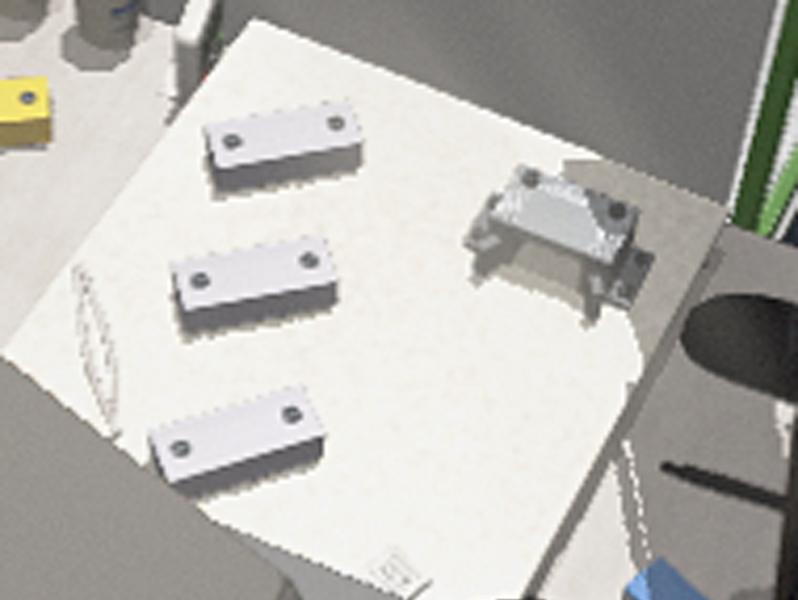

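The crop confirms three silver blocks with two screws each. The lip and rest are at crop (560,215), with the pocket opening toward lower left. I'll move over the riser for a wrist view.

```bash
python3 - <<'E'
from h import *
s=r.get_state();R=Ro.from_euler("xyz",s["eef_rot"],degrees=True).as_matrix();print(R.round(3))
p=r.camera_params("side")
cr=lambda L:[(210+u/4.2,140+v/4.2) for u,v in L]
print("lip front corners",onz(p,cr([(490,205),(605,262)]),.083).round(3))
print("screws",onz(p,cr([(531,178),(618,210)]),.087).round(3))
for n in("scene","side","wrist"):print(n,ray(r.camera_params(n),[(280,210)]))
print(onz(r.camera_params("scene"),[(200,220),(270,183),(165,228),(175,240),(302,305)],.045).round(3))
E
```

```text
[[-0.001 -0.32   0.947]
 [ 0.001  0.947  0.32 ]
 [-1.     0.001 -0.   ]]
lip front corners [[ 0.459 -0.296  0.083]
 [ 0.383 -0.289  0.083]]
screws [[ 0.445 -0.323  0.087]
 [ 0.391 -0.325  0.087]]
scene (array([-0.12162525, -0.76046999,  0.52181692]), array([[ 0.6619793 ,  0.58704107, -0.46607939]]))
side (array([0.17706552, 0.49301047, 1.09045362]), array([[ 0.27739894, -0.53659155, -0.79703348]]))
wrist (array([ 0.15023328, -0.66091124,  0.3839963 ]), array([[ 0.24609429,  0.09396212, -0.96475069]]))
[[ 0.409 -0.057  0.045]
 [ 0.65  -0.043  0.045]
 [ 0.338 -0.026  0.045]
 [ 0.322 -0.082  0.045]
 [ 0.331 -0.404  0.045]]
```

>>> {"op": "carry_out", "data": {"moves": [[20,35,30,0,0,0.07,100],[45,75,60,0,0,0.14,100],[70,115,80,0,0,0.2,100],[95,155,80,0,0,0.27,100],[120,195,80,0,0,0.33,100]]}}

```text
time_s: 0.6
tcp_pos: [0.3362, -0.4439, 0.3073]
eef_rot: [-67.8, 89.9, -30.1]
contact_force: [1.5, -0.2, 0.6]
gripper_width: 0.088
```

>>> {"op": "carry_out", "data": {"moves": [[25,45,0,0,0,0,100],[55,90,0,0,0,0,100],[80,135,0,0,0,0,100],[105,180,0,0,0,0.04,100],[130,225,0,0,0,0.04,70]]}}

```text
time_s: 1.1
tcp_pos: [0.461, -0.2271, 0.3066]
eef_rot: [7.8, 90.0, 47.7]
contact_force: [1.0, -0.7, -0.1]
gripper_width: 0.0835
```

```bash
python3 - <<'E'
from h import *
s=r.get_state();im=r.capture("wrist");p=r.camera_params("wrist")
import pickle;pickle.dump(p,open("w1.pkl","wb"))
cv2.imwrite("pics/w1.png",im);print(s["tcp_pos"],s["time_s"],s["gripper_width"])
print(Ro.from_euler("xyz",s["eef_rot"],degrees=True).as_matrix().round(3))
E
```

```text
[ 0.46097667 -0.22711011  0.30655493] 1.1 0.08350653503113493
[[ 0.    -0.642  0.767]
 [ 0.     0.767  0.642]
 [-1.     0.     0.   ]]
```

View pics/w1.png

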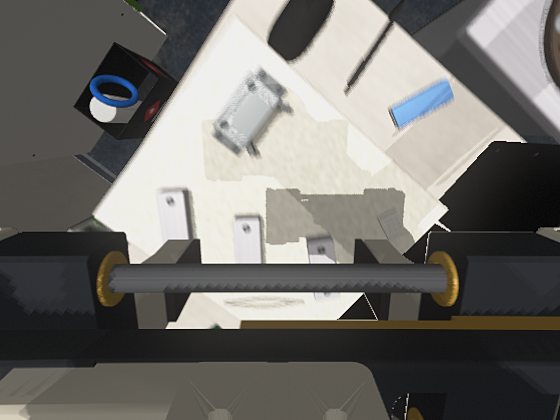

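The wrist picture shows the rest at (250,110), with the pocket opening to the lower right. Block near-ends are at (174,195), (248,220) and (320,245), a cassette is at (392,222) and the forceps at (263,303). I'll take one zoomed crop for corners.

```bash
python3 - <<'E'
import cv2
im=cv2.imread("pics/w1.png");cv2.imwrite("pics/w1c.png",cv2.resize(im[60:270,150:340],None,fx=2.8571*1,fy=2.8571,interpolation=cv2.INTER_CUBIC))
E
```

```text
(no output)
```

View pics/w1c.png

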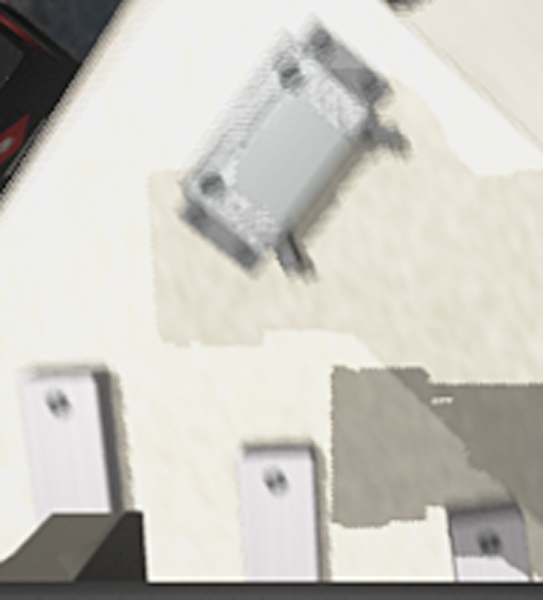

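```bash
python3 - <<'E'
from h import *
import pickle;p=pickle.load(open("w1.pkl","rb"))
def q(L,z):return onz(p,[(150+u/2.857,60+v/2.857) for u,v in L],z)[:,:2].round(4).tolist()
print("near corners",q([(20,370),(95,370),(243,450),(315,450),(447,512),(522,507)],.069))
print("screws near",q([(57,402),(276,481),(488,542)],.069))
print("rest screws",q([(290,75),(213,183)],.086))
print("lip front",q([(372,122),(275,247)],.083))
print("feet corners",q([(315,22),(387,83),(183,212),(250,270)],.052))
print("flare tips",q([(405,148),(308,273)],.075))
# two-view screws: triangulate near screws w/ side
ps=r.camera_params("side")
for a,b in [((57,402),(289,172)),((276,481),(282,205)),((488,542),(279,241))]:
    c1,d1=ray(p,[(150+a[0]/2.857,60+a[1]/2.857)]);c2,d2=ray(ps,[b])
    M=np.c_[d1[0],-d2[0]];t=np.linalg.lstsq(M,c2-c1,rcond=None)[0]
    x1=c1+t[0]*d1[0];x2=c2+t[1]*d2[0];print(((x1+x2)/2).round(4),np.linalg.norm(x1-x2).round(4))
# side screws refined by dark blobs
im=cv2.cvtColor(cv2.imread("pics/side0.png"),cv2.COLOR_BGR2GRAY).astype(float)
S=[(265,173),(290,169),(257.5,206.5),(284,202),(253,246.5),(279,238.5)]
S=[(210+u/4.2,140+v/4.2) for u,v in [(232,141),(337,123),(200,280),(310,261),(181,448),(292,415)]]
print("side screws",onz(ps,S,.069)[:,:2].round(4).tolist())
E
```

```text
near corners [[0.5734, -0.3346], [0.5515, -0.3085], [0.5382, -0.2331], [0.5165, -0.2072], [0.4999, -0.1393], [0.475, -0.1136]]
screws near [[0.575, -0.3131], [0.5402, -0.2117], [0.4987, -0.114]]
rest screws [[0.3964, -0.3169], [0.4495, -0.3152]]
lip front [[0.3887, -0.2802], [0.4537, -0.2794]]
feet corners [[0.3715, -0.3265], [0.3703, -0.2867], [0.4719, -0.3222], [0.4728, -0.2828]]
flare tips [[0.3872, -0.2631], [0.4541, -0.2616]]
[ 0.5724 -0.3129  0.0682] 0.0056
[ 0.5383 -0.2117  0.0675] 0.0045
[ 0.4956 -0.1149  0.0699] 0.0058
side screws [[0.619, -0.2782], [0.5705, -0.3209], [0.5843, -0.178], [0.5357, -0.22], [0.5372, -0.0737], [0.4946, -0.1211]]
```

>>> {"op": "carry_out", "data": {"moves": [[25,3,-40,0,0,0,70],[50,5,-80,0,0,0,70],[71,7,-120,0,0,0,70],[71,7,-165,0,0,0,70],[71,7,-205,0,0,0,70]], "squeeze": 4}}

```text
time_s: 1.65
tcp_pos: [0.5312, -0.2218, 0.0989]
eef_rot: [126.3, 89.9, 166.2]
contact_force: [0.9, 0.1, -0.2]
gripper_width: 0.0613
```

>>> {"op": "carry_out", "data": {"moves": [[0,0,-25,0,0,0,70],[0,0,-45,0,0,0,70],[0,0,-54,0,0,0,70],[0,0,-54,0,0,0,30],[0,0,-54,0,0,0,30]]}}

```text
time_s: 2.15
tcp_pos: [0.5319, -0.2222, 0.0479]
eef_rot: [-62.6, 90.0, -22.7]
contact_force: [-0.4, -1.1, 1.1]
gripper_width: 0.0504
```

>>> {"op": "carry_out", "data": {"moves": [[0,0,0,0,0,0,20],[0,0,0,0,0,0,20],[0,0,0,0,0,0,20]]}}

```text
time_s: 2.45
tcp_pos: [0.532, -0.2222, 0.0481]
eef_rot: [-49.6, 89.9, -9.8]
contact_force: [-0.5, -0.6, 1.9]
gripper_width: 0.0358
```

>>> {"op": "carry_out", "data": {"moves": [[0,0,0,0,0,0,52],[0,0,0,0,0,0,52],[7,6,0,0,0,0,52],[7,6,0,0,0,0,20],[7,6,0,0,0,0,20]]}}

```text
time_s: 2.95
tcp_pos: [0.539, -0.2158, 0.0475]
eef_rot: [-42.6, 90.0, -2.7]
contact_force: [0.4, 0.5, 0.3]
gripper_width: 0.0361
```

>>> {"op": "carry_out", "data": {"moves": [[0,0,0,0,0,0,20],[2,2,20,0,0,0,20],[8,7,40,0,0,0,20],[17,14,58,0,0,0,20],[30,25,70,0,0,0,20]]}}

```text
time_s: 3.45
tcp_pos: [0.5682, -0.1913, 0.1185]
eef_rot: [86.8, 90.0, 126.7]
contact_force: [0.6, 0.4, -2.6]
gripper_width: 0.0359
```

```bash
python3 - <<'E'
from h import *
a=r.capture("side");cv2.imwrite("pics/s2.png",cv2.resize(a[100:300,180:420],None,fx=3,fy=3));s=r.get_state();print(s["tcp_pos"],s["contact_force"],s["gripper_width"],s["time_s"])
E
```

```text
[ 0.57166495 -0.19012621  0.12042761] [ 4.40058676  0.6373943  -0.66591107] 0.035778144402365965 3.5
```

View pics/s2.png

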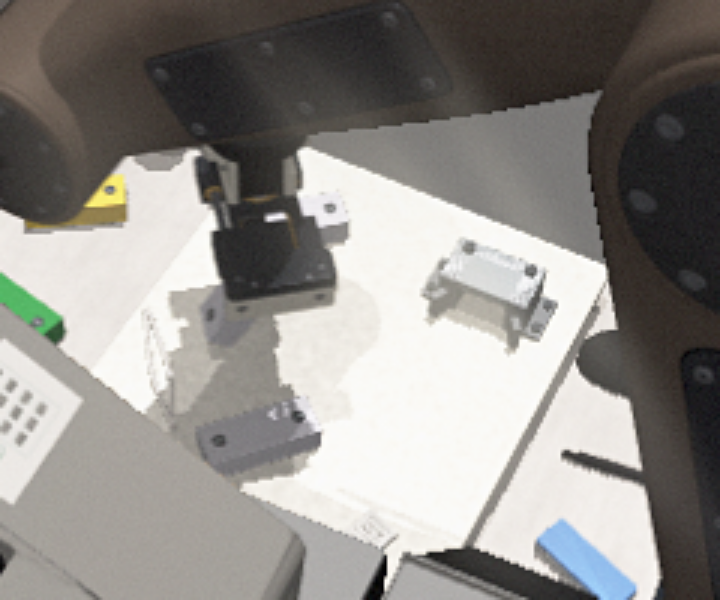

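Side view: block 2 is hinging in the light grip. Its far end hangs at (215,320), still inclined, and neighbours are undisturbed. I'll carry it back along its axis, touch its end down and swing it over.

>>> {"op": "carry_out", "data": {"moves": [[0,0,25,0,0,0,20],[-16,-13,35,0,0,0,20],[-37,-30,35,0,0,0,20],[-58,-48,35,0,0,0,20],[-66,-55,30,0,0,0,20]], "squeeze": 3}}

```text
time_s: 4.0
tcp_pos: [0.5001, -0.2474, 0.1476]
eef_rot: [101.9, 90.0, 141.7]
contact_force: [0.7, -1.0, -2.6]
gripper_width: 0.0359
```

>>> {"op": "carry_out", "data": {"moves": [[0,0,-10,0,0,0,20],[0,0,-20,0,0,0,20],[0,0,-26,0,0,0,20]]}}

```text
time_s: 4.3
tcp_pos: [0.5023, -0.2457, 0.1199]
eef_rot: [123.7, 89.9, 163.6]
contact_force: [0.7, 0.1, -1.6]
gripper_width: 0.036
```

```bash
python3 - <<'E'
from h import *
a=r.capture("side");cv2.imwrite("pics/s3.png",cv2.resize(a[100:300,180:420],None,fx=3,fy=3));s=r.get_state();print(s["tcp_pos"],s["contact_force"],s["gripper_width"],s["time_s"])
E
```

```text
[ 0.50200075 -0.2455014   0.11910872] [-0.84564333  0.13642875 -3.89141189] 0.03534953076455176 4.35
```

View pics/s3.png

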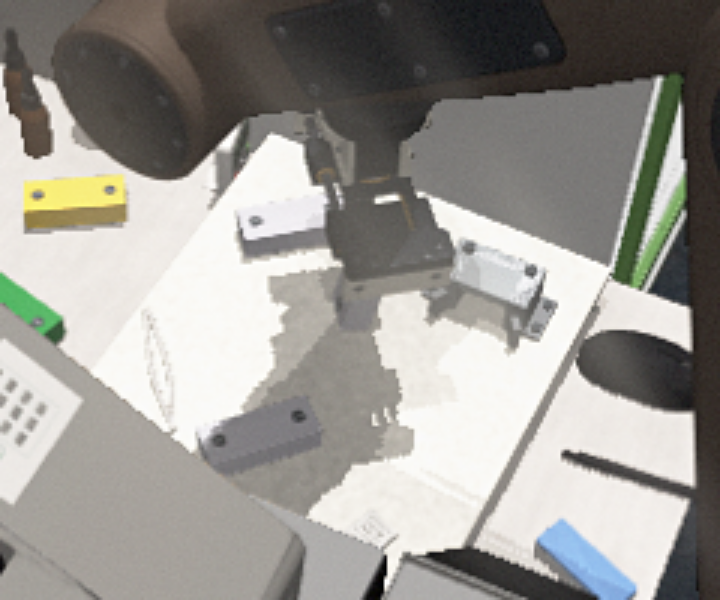

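It now hangs almost vertical, with its lower end at (360,325). I'll set the end down and swing over.

>>> {"op": "carry_out", "data": {"moves": [[11,9,0,0,0,0,20],[11,9,-8,0,0,0,20],[11,9,-16,0,0,0,20],[22,18,-17,0,0,0,20],[32,27,-19,0,0,0,20]]}}

```text
time_s: 4.85
tcp_pos: [0.5353, -0.2188, 0.1025]
eef_rot: [-122.9, 90.0, -83.0]
contact_force: [0.1, -1.3, 2.8]
gripper_width: 0.036
```

>>> {"op": "carry_out", "data": {"moves": [[9,8,-6,0,0,0,20],[18,16,-13,0,0,0,20],[25,22,-22,0,0,0,20],[32,28,-33,0,0,0,20],[39,33,-50,0,0,0,20]]}}

```text
time_s: 5.35
tcp_pos: [0.5749, -0.1853, 0.052]
eef_rot: [-33.1, 89.9, 6.7]
contact_force: [1.7, 0.9, 1.1]
gripper_width: 0.0359
```

```bash
python3 - <<'E'
from h import *
a=r.capture("side");cv2.imwrite("pics/s4.png",cv2.resize(a[100:300,180:420],None,fx=3,fy=3));s=r.get_state();print(s["tcp_pos"],s["contact_force"],s["gripper_width"],s["time_s"])
E
```

```text
[ 0.57351588 -0.18451587  0.04840655] [ 2.05914774 -0.17843335 -1.46383892] 0.03637141559000351 5.4
```

View pics/s4.png

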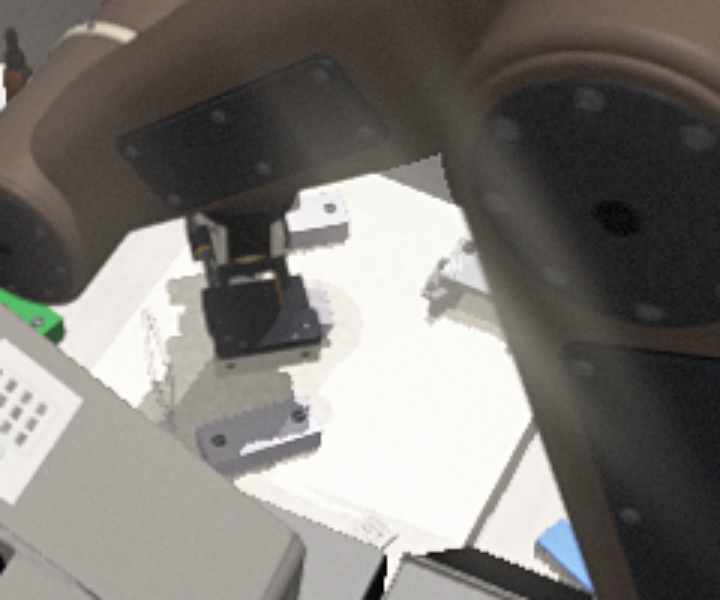

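Block 2 has passed over and lies toward the robot side of the grip, visible at (318,308). I'll release it and go to block 3.

>>> {"op": "carry_out", "data": {"moves": [[0,0,0,0,0,0,65],[0,0,0,0,0,0,65],[0,0,40,0,0,0,65],[-25,22,80,0,0,0.04,65],[-52,44,85,0,0,0.09,65]]}}

```text
time_s: 5.9
tcp_pos: [0.5236, -0.1426, 0.1418]
eef_rot: [-51.7, 89.6, -6.7]
contact_force: [0.0, 1.1, 1.1]
gripper_width: 0.0564
```

>>> {"op": "carry_out", "data": {"moves": [[-26,22,0,0,0,0,65],[-26,22,-35,0,0,0,65]]}}

```text
time_s: 6.1
tcp_pos: [0.496, -0.1189, 0.1075]
eef_rot: [-38.1, 89.4, 7.0]
contact_force: [2.2, -0.4, -1.2]
gripper_width: 0.0569
```

```bash
python3 - <<'E'
from h import *
a=r.capture("wrist");p=r.camera_params("wrist");cv2.imwrite("pics/w5.png",a)
b=r.capture("side");cv2.imwrite("pics/s5.png",b)
s=r.get_state();print(s["tcp_pos"],s["contact_force"],s["gripper_width"],s["time_s"])
cv2.imwrite("pics/b5.png",np.vstack([cv2.resize(b[140:280,200:380],(720,560))])[:560])
E
```

```text
[ 0.49238998 -0.11991324  0.1007132 ] [-0.25653169 -0.11670597  0.68046772] 0.05698284144592703 6.2
```

View pics/b5.png

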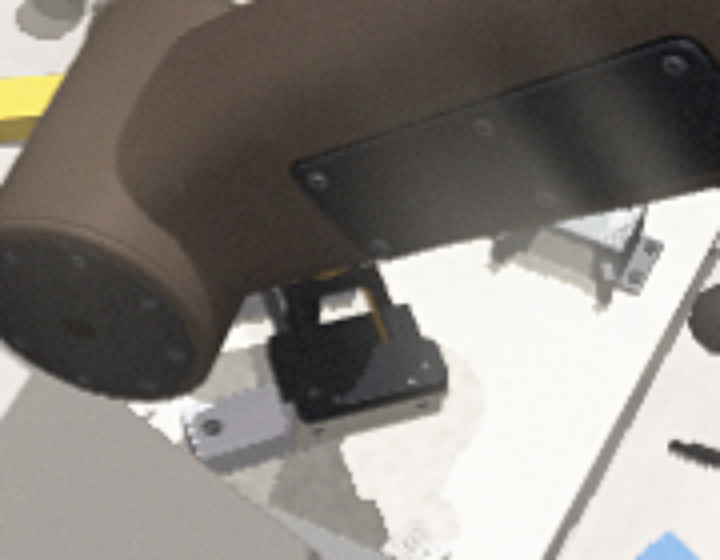

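The arm hides block 2, and the gripper is at the near end of block 3, with its far screw at (212,427). Now I'll grip block 3 and repeat the flip.

>>> {"op": "carry_out", "data": {"moves": [[3,3,-20,0,0,0,65],[3,3,-40,0,0,0,65],[3,3,-53,0,0,0,65],[3,3,-53,0,0,0,20],[3,3,-53,0,0,0,20]], "squeeze": 4}}

```text
time_s: 6.7
tcp_pos: [0.499, -0.1176, 0.0502]
eef_rot: [179.3, 90.0, -135.7]
contact_force: [-0.2, 0.3, -0.1]
gripper_width: 0.0462
```

>>> {"op": "carry_out", "data": {"moves": [[0,0,0,0,0,0,20],[0,0,0,0,0,0,20],[0,0,0,0,0,0,20]]}}

```text
time_s: 7.0
tcp_pos: [0.4993, -0.1173, 0.0505]
eef_rot: [-50.5, 89.9, -5.4]
contact_force: [0.2, -0.6, 4.9]
gripper_width: 0.0368
```

>>> {"op": "carry_out", "data": {"moves": [[0,0,-2,0,0,0,20],[2,2,18,0,0,0,20],[8,8,38,0,0,0,20],[16,16,56,0,0,0,20],[28,28,68,0,0,0,20]]}}

```text
time_s: 7.5
tcp_pos: [0.5264, -0.089, 0.1188]
eef_rot: [-8.8, 90.0, 36.2]
contact_force: [0.2, -0.9, -1.8]
gripper_width: 0.0361
```

>>> {"op": "carry_out", "data": {"moves": [[0,0,25,0,0,0,20],[-15,-15,35,0,0,0,20],[-34,-34,35,0,0,0,20],[-50,-50,35,0,0,0,20],[-56,-56,30,0,0,0,20]], "squeeze": 3}}

```text
time_s: 8.0
tcp_pos: [0.4683, -0.1465, 0.1476]
eef_rot: [79.9, 90.0, 124.8]
contact_force: [0.5, 0.3, -3.0]
gripper_width: 0.0359
```

>>> {"op": "carry_out", "data": {"moves": [[0,0,-10,0,0,0,20],[0,0,-20,0,0,0,20],[0,0,-28,0,0,0,20],[0,0,-28,0,0,0,20]]}}

```text
time_s: 8.4
tcp_pos: [0.4699, -0.1448, 0.1177]
eef_rot: [136.0, 89.8, -179.0]
contact_force: [-0.1, -0.1, -2.3]
gripper_width: 0.0358
```

```bash
python3 - <<'E'
from h import *
s=r.get_state();b=r.capture("side");cv2.imwrite("pics/s6.png",b)
p=r.camera_params("side");print(s["tcp_pos"],s["contact_force"],s["gripper_width"],s["time_s"])
# is block hanging below: grey profile along predicted vertical block strip
x=s["tcp_pos"]
g=cv2.cvtColor(b,cv2.COLOR_BGR2GRAY)
for ds in (-40,-20,0,20,40,60):
  L=[]
  for dz in (0,-.015,-.03,-.045,-.06):
    u=proj(p,[x+np.array([.707*ds/1e3,.707*ds/1e3,dz])])[0].round().astype(int);L.append((tuple(u.tolist()),int(g[u[1],u[0]])))
  print(ds,L)
E
```

```text
[ 0.46991554 -0.14482005  0.11769022] [-0.12520123 -0.07358621 -2.34918842] 0.03579015545226441 8.4
-40 [((311, 219), 94), ((311, 223), 90), ((311, 227), 94), ((310, 231), 75), ((310, 234), 135)]
-20 [((303, 221), 66), ((303, 225), 63), ((302, 229), 73), ((302, 233), 64), ((302, 236), 128)]
0 [((295, 223), 50), ((294, 227), 64), ((294, 231), 49), ((294, 235), 50), ((294, 238), 84)]
20 [((286, 225), 47), ((286, 229), 114), ((286, 233), 111), ((286, 237), 111), ((285, 240), 115)]
40 [((277, 227), 151), ((277, 231), 183), ((277, 235), 145), ((277, 239), 186), ((277, 242), 176)]
60 [((269, 229), 171), ((269, 233), 185), ((269, 237), 180), ((269, 241), 184), ((269, 244), 178)]
```

>>> {"op": "carry_out", "data": {"moves": [[10,10,0,0,0,0,20],[10,10,-8,0,0,0,20],[10,10,-15,0,0,0,20],[20,20,-16,0,0,0,20],[30,30,-18,0,0,0,20]]}}

```text
time_s: 8.95
tcp_pos: [0.5015, -0.1148, 0.1018]
eef_rot: [-55.2, 89.9, -10.2]
contact_force: [-0.1, -0.0, 0.3]
gripper_width: 0.036
```

>>> {"op": "carry_out", "data": {"moves": [[9,9,-6,0,0,0,20],[17,17,-13,0,0,0,20],[23,23,-22,0,0,0,20],[30,30,-33,0,0,0,20],[36,36,-52,0,0,0,20]]}}

```text
time_s: 9.45
tcp_pos: [0.5385, -0.078, 0.0494]
eef_rot: [-32.3, 89.8, 12.8]
contact_force: [2.9, 1.3, 1.4]
gripper_width: 0.036
```

>>> {"op": "carry_out", "data": {"moves": [[0,0,0,0,0,0,20],[0,0,0,0,0,0,60],[0,0,0,0,0,0,65],[0,0,40,0,0,0,65],[0,0,80,0,0,0,65]]}}

```text
time_s: 9.95
tcp_pos: [0.5353, -0.0796, 0.13]
eef_rot: [146.8, 89.8, -168.2]
contact_force: [1.1, 0.3, 1.1]
gripper_width: 0.0564
```

>>> {"op": "carry_out", "data": {"moves": [[8,-46,5,0,0,-0.02,65],[16,-93,5,0,0,-0.04,65],[24,-140,5,0,0,-0.06,65],[31,-187,5,0,0,-0.08,65],[37,-234,5,0,0,-0.09,65]]}}

```text
time_s: 10.45
tcp_pos: [0.5734, -0.3153, 0.1354]
eef_rot: [-48.2, 89.9, -8.4]
contact_force: [0.4, 0.6, 0.7]
gripper_width: 0.0567
```

>>> {"op": "carry_out", "data": {"moves": [[0,0,-10,0,0,0,65]]}}

```text
time_s: 10.55
tcp_pos: [0.5739, -0.3188, 0.1257]
eef_rot: [-77.5, 89.8, -37.9]
contact_force: [-1.2, 0.5, -0.2]
gripper_width: 0.057
```

```bash
python3 - <<'E'
from h import *
import pickle
s=r.get_state();a=r.capture("wrist");pickle.dump(r.camera_params("wrist"),open("w7.pkl","wb"));b=r.capture("side");c=r.capture("scene")
for n,i in(("w7",a),("s7",b),("c7",c)):cv2.imwrite(f"pics/{n}.png",i)
print(s["tcp_pos"],s["contact_force"],s["gripper_width"],s["time_s"])
A=cv2.resize(b[140:290,210:350],(420,450));B=cv2.resize(a,(380,285));C=cv2.resize(c[150:300,150:350],(380,285))
cv2.imwrite("pics/m7.png",np.hstack([np.vstack([A,np.zeros((120,420,3),np.uint8)]),np.vstack([B,C])]))
E
```

```text
[ 0.57394966 -0.31876677  0.12571547] [-1.20986879  0.54331237 -0.2494452 ] 0.056972227487042816 10.55
```

View pics/m7.png

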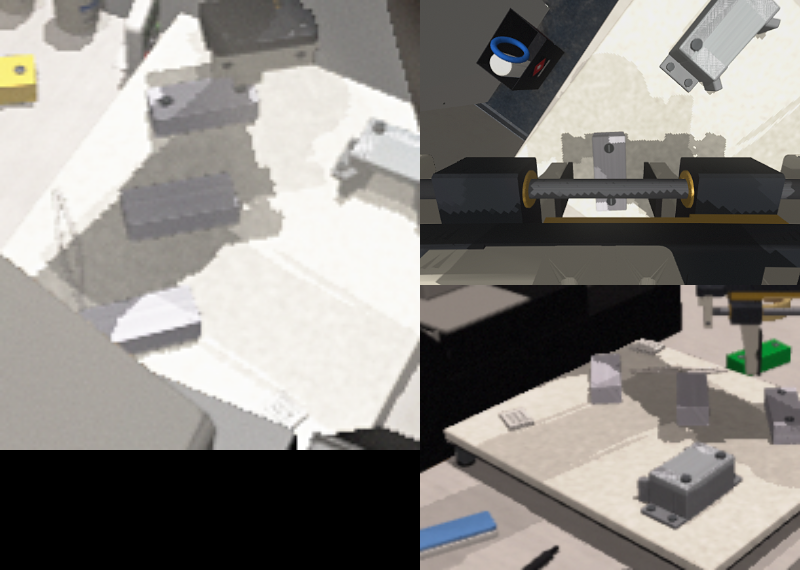

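Side crop: blocks 2 (180,205) and 3 (145,320) lie flat showing plain undersides without screws or a recess. By elimination block 1, under the gripper, should be the recessed one. I'll check whether the forceps moved.

```bash
python3 - <<'E'
from h import *
p=r.camera_params("side");q=r.camera_params("scene")
print("b3 corners",onz(p,[(210+u/3,140+v/3) for u,v in [(90,318),(110,340),(185,288),(200,320)]],.069)[:,:2].round(3).tolist())
print("b2 corners",onz(p,[(210+u/3,140+v/3) for u,v in [(121,190),(133,215),(233,174),(238,200)]],.069)[:,:2].round(3).tolist())
print("forceps0",onz(p,[(210+u/4.2,140+v/4.2) for u,v in[(75,267),(117,433)]],.048)[:,:2].round(3).tolist())
print("forceps7",onz(p,[(210+u/3,140+v/3) for u,v in[(55,187),(82,300)]],.048)[:,:2].round(3).tolist())
a=cv2.imread("pics/side0.png");b=cv2.imread("pics/s7.png");d=cv2.imread("pics/s2.png");e=cv2.imread("pics/scene0.png");f=cv2.imread("pics/c7.png")
R=lambda x:cv2.resize(x,(266,250),interpolation=cv2.INTER_CUBIC)
top=np.hstack([R(x[190:260,215:290]) for x in(a,b)]+[R(d[150:480,90:400])])
R2=lambda x:cv2.resize(x,(399,300),interpolation=cv2.INTER_CUBIC)
bot=np.hstack([R2(x[170:240,225:325]) for x in(e,f)])
cv2.imwrite("pics/m8.png",np.vstack([top,bot]))
E
```

```text
b3 corners [[0.564, -0.061], [0.541, -0.051], [0.514, -0.119], [0.49, -0.099]]
b2 corners [[0.605, -0.178], [0.584, -0.161], [0.533, -0.236], [0.518, -0.214]]
forceps0 [[0.661, -0.165], [0.581, -0.077]]
forceps7 [[0.662, -0.169], [0.586, -0.084]]
```

View pics/m8.png

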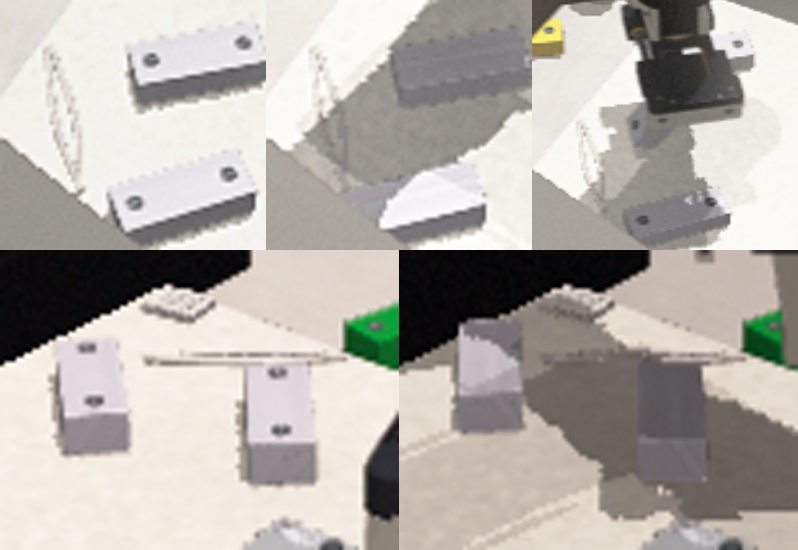

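The scene crops (bottom) show forceps, cassette and neighbours unmoved. Blocks 2 and 3 are plain undersides up. Now block 1: grip, hinge up, and turn it so it is laid along the rest's axis (world y).

>>> {"op": "carry_out", "data": {"moves": [[-2,5,-30,0,0,0,65],[-2,5,-60,0,0,0,65],[-2,5,-78,0,0,0,65],[-2,5,-78,0,0,0,65],[-2,5,-78,0,0,0,20]], "squeeze": 4}}

```text
time_s: 11.2
tcp_pos: [0.572, -0.3069, 0.0474]
eef_rot: [-60.2, 90.0, -20.2]
contact_force: [-0.2, -1.2, -0.0]
gripper_width: 0.0531
```

>>> {"op": "carry_out", "data": {"moves": [[0,0,0,0,0,0,20],[0,0,0,0,0,0,20],[0,0,0,0,0,0,20],[0,0,0,0,0,0,20]]}}

```text
time_s: 11.6
tcp_pos: [0.5722, -0.308, 0.0473]
eef_rot: [-46.7, 89.9, -6.9]
contact_force: [0.7, 2.7, 5.0]
gripper_width: 0.0367
```

```bash
python3 - <<'E'
from h import *
s=r.get_state();print(s["tcp_pos"],s["joints"].round(1),s["gripper_width"],s["contact_force"])
print(Ro.from_euler("xyz",s["eef_rot"],degrees=True).as_matrix().round(3))
E
```

```text
[ 0.57221907 -0.30797938  0.04732204] [-11.1  27.2 -14.6  -0.  -48.2 -39. ] 0.03670015032633952 [0.66140991 2.70875485 4.98169149]
[[ 0.001 -0.641  0.767]
 [-0.     0.767  0.641]
 [-1.    -0.001  0.001]]
```

>>> {"op": "carry_out", "data": {"moves": [[0,0,0,0,0,0,20],[2,2,20,0,0,0,20],[8,7,40,0,0,0,20],[17,14,58,0,0,0,20],[30,25,70,0,0,0,20]]}}

```text
time_s: 12.1
tcp_pos: [0.601, -0.2833, 0.1172]
eef_rot: [114.5, 90.0, 154.3]
contact_force: [0.6, -0.6, -2.1]
gripper_width: 0.0362
```

>>> {"op": "carry_out", "data": {"moves": [[0,0,25,0,0,0,20],[-15,2,50,0,0,0.1,20],[-45,8,62,0,0,0.23,20],[-78,16,62,0,0,0.36,20],[-110,26,62,0,0,0.5,20]], "squeeze": 3}}

```text
time_s: 12.6
tcp_pos: [0.4896, -0.2568, 0.1779]
eef_rot: [83.9, 89.9, 152.7]
contact_force: [-0.1, -0.2, -2.6]
gripper_width: 0.0362
```

>>> {"op": "carry_out", "data": {"moves": [[-30,8,0,0,0,0.12,20],[-60,16,0,0,0,0.25,20],[-71,22,0,0,0,0.37,20],[-71,22,0,0,0,0.37,20],[-71,22,-10,0,0,0.37,20]]}}

```text
time_s: 13.1
tcp_pos: [0.4216, -0.2354, 0.1694]
eef_rot: [-103.0, 89.8, -13.4]
contact_force: [0.6, -0.5, -1.4]
gripper_width: 0.036
```

```bash
python3 - <<'E'
from h import *
s=r.get_state();b=r.capture("side");c=r.capture("scene");cv2.imwrite("pics/s9.png",b);cv2.imwrite("pics/c9.png",c)
print(s["tcp_pos"],s["contact_force"],s["gripper_width"],s["time_s"],s["joints"].round(1))
print(Ro.from_euler("xyz",s["eef_rot"],degrees=True).as_matrix().round(3))
E
```

```text
[ 0.42155629 -0.23537788  0.16937357] [ 0.57730015 -0.52473985 -1.35028688] 0.03596275748515363 13.1 [ -5.8   5.  -27.8   0.  -57.1   5.3]
[[ 0.003 -1.     0.007]
 [-0.001  0.007  1.   ]
 [-1.    -0.003 -0.001]]
```

>>> {"op": "carry_out", "data": {"moves": [[0,10,-20,0,0,0,20],[0,21,-45,0,0,0,20],[0,21,-54,0,0,0,20],[0,21,-62,0,0,0,20],[0,21,-70,0,0,0,20]]}}

```text
time_s: 13.7
tcp_pos: [0.4214, -0.2149, 0.0986]
eef_rot: [-173.0, 89.9, -83.3]
contact_force: [-2.1, -1.9, 4.7]
gripper_width: 0.0364
```

>>> {"op": "carry_out", "data": {"moves": [[0,13,-1,0,0,0,20],[0,25,-3,0,0,0,20],[0,37,-8,0,0,0,20],[0,48,-15,0,0,0,20],[0,57,-23,0,0,0,20]]}}

```text
time_s: 14.2
tcp_pos: [0.4213, -0.1563, 0.0757]
eef_rot: [-89.4, 89.9, 0.4]
contact_force: [-0.8, 0.6, 3.7]
gripper_width: 0.0359
```

>>> {"op": "carry_out", "data": {"moves": [[0,5,-6,0,0,0,20],[0,9,-12,0,0,0,20],[0,14,-21,0,0,0,20],[0,17,-28,0,0,0,20],[0,17,-28,0,0,0,20]]}}

```text
time_s: 14.7
tcp_pos: [0.4199, -0.1399, 0.0464]
eef_rot: [91.4, 89.9, -178.9]
contact_force: [-0.8, -0.7, -2.4]
gripper_width: 0.0353
```

>>> {"op": "carry_out", "data": {"moves": [[0,0,0,0,0,0,50],[0,0,0,0,0,0,65],[0,0,40,0,0,0,65],[0,40,80,0,0,0,65],[0,60,110,0,0,0,65]]}}

```text
time_s: 15.2
tcp_pos: [0.42, -0.08, 0.159]
eef_rot: [109.2, 90.0, -161.2]
contact_force: [1.4, 0.4, 0.4]
gripper_width: 0.0564
```

```bash
python3 - <<'E'
from h import *
import pickle
s=r.get_state();a=r.capture("wrist");p=r.camera_params("wrist");pickle.dump(p,open("w10.pkl","wb"));b=r.capture("side");c=r.capture("scene")
for n,i in(("w10",a),("s10",b),("c10",c)):cv2.imwrite(f"pics/{n}.png",i)
print(s["tcp_pos"],s["contact_force"],s["gripper_width"],s["time_s"])
for pp,i,nm in((p,a,"w"),(r.camera_params("side"),b,"s"),(r.camera_params("scene"),c,"c")):
  # predicted block grid top face z=.069 : sample grey over x,y
  g=cv2.cvtColor(i,cv2.COLOR_BGR2GRAY);print(nm)
  for y in np.arange(-.25,-.09,.01):
    u=proj(pp,[[x,y,.069] for x in np.arange(.385,.461,.006)]).round().astype(int)
    print(round(y,2),[int(g[v[1],v[0]]) if 0<=v[0]<560 and 0<=v[1]<420 else -1 for v in u])
E
```

```text
[ 0.42000768 -0.07997001  0.15898508] [1.3852502  0.37040854 0.43660469] 0.056421488341581325 15.2
w
-0.25 [-1, -1, -1, -1, -1, -1, -1, -1, -1, -1, -1, -1, -1]
-0.24 [-1, -1, -1, -1, -1, -1, -1, -1, -1, -1, -1, -1, -1]
-0.23 [238, 238, 238, 237, 236, 239, 239, 239, 238, 238, 238, 237, 238]
-0.22 [238, 237, 238, 238, 239, 238, 237, 238, 238, 239, 237, 238, 238]
-0.21 [238, 238, 237, 237, 239, 239, 239, 239, 238, 238, 239, 238, 239]
-0.2 [238, 238, 238, 239, 239, 239, 236, 237, 236, 236, 239, 238, 239]
-0.19 [237, 234, 238, 239, 238, 233, 238, 237, 237, 238, 238, 238, 238]
-0.18 [238, 237, 238, 238, 239, 239, 239, 236, 237, 239, 239, 238, 235]
-0.17 [238, 237, 239, 237, 238, 237, 239, 239, 238, 237, 236, 237, 237]
-0.16 [217, 222, 219, 224, 239, 239, 239, 239, 239, 240, 239, 236, 239]
-0.15 [217, 219, 224, 223, 235, 237, 235, 240, 237, 239, 238, 236, 238]
-0.14 [224, 219, 224, 222, 232, 232, 230, 233, 237, 242, 238, 238, 238]
-0.13 [223, 226, 224, 218, 227, 234, 227, 230, 232, 222, 229, 223, 221]
-0.12 [226, 227, 219, 222, 224, 232, 225, 227, 228, 205, 212, 220, 227]
-0.11 [225, 219, 2
[... 1514 characters left out ...]
207, 207, 208]
-0.19 [101, 100, 102, 102, 104, 201, 205, 210, 218, 211, 209, 209, 209]
-0.18 [90, 106, 102, 94, 103, 104, 104, 200, 211, 216, 210, 209, 207]
-0.17 [90, 91, 105, 120, 122, 109, 111, 112, 121, 211, 208, 210, 211]
-0.16 [91, 90, 93, 158, 191, 191, 191, 192, 192, 181, 204, 177, 180]
-0.15 [90, 90, 90, 100, 167, 165, 181, 177, 183, 164, 182, 182, 181]
-0.14 [92, 91, 90, 114, 162, 162, 158, 91, 106, 195, 183, 183, 186]
-0.13 [93, 91, 90, 92, 162, 158, 165, 144, 90, 161, 186, 187, 177]
-0.12 [95, 92, 91, 94, 163, 162, 166, 144, 91, 153, 179, 180, 182]
-0.11 [79, 91, 92, 91, 149, 152, 164, 159, 91, 105, 170, 180, 180]
-0.1 [151, 91, 91, 92, 118, 143, 126, 127, 90, 118, 146, 145, 180]
```

```bash
python3 - <<'E'
from h import *
import pickle
for nm,pp in(("c10",r.camera_params("scene")),("w10",pickle.load(open("w10.pkl","rb")))):
  g=cv2.cvtColor(cv2.imread(f"pics/{nm}.png"),cv2.COLOR_BGR2GRAY).astype(np.float32);print(nm)
  ys=np.arange(-.18,-.055,.005);xs=np.arange(.394,.452,.003)
  u=proj(pp,[[x,y,.069] for y in ys for x in xs]).astype(np.float32).reshape(len(ys),len(xs),2)
  G=cv2.remap(g,u[...,0],u[...,1],cv2.INTER_LINEAR)
  for y,row in zip(ys,G):print(f"{y:.3f}"," ".join(f"{int(v):3d}" for v in row))
E
```

```text
c10
-0.180 104 103 105  97 103 103 103 104 103 104 136 203 210 210 213 216 213 210 209 209
-0.175 102 104 106 105 105 105 105 106 106 106 105 108 172 206 211 213 213 210 207 208
-0.170  93 103 110 114 114 115 119 114 114 118 119 124 122 142 204 210 209 208 208 209
-0.165  92  95 122 166 184 178 185 184 188 191 187 194 189 194 195 205 211 204 201 197
-0.160  91  93 100 156 186 191 190 190 190 191 190 190 190 191 187 179 197 201 183 178
-0.155  90  90  99 139 166 174 186 191 193 191 192 191 192 193 189 183 181 181 181 183
-0.150  89  89  92 123 169 172 165 161 163 160 141 144 141 176 189 181 178 181 182 183
-0.145  90  89  90 111 157 159 159 160 160 162 116  89  91 118 171 183 179 183 183 182
-0.140  91  89  89 106 152 159 152 161 163 161 136  94  91 102 162 194 177 182 181 183
-0.135  90  90  89 100 142 159 157 161 163 164 152  94  89  98 141 177 177 180 182 186
-0.130  90  90  90  93 131 161 150 159 163 164 156 112  90  93 124 159 162 178 185 186
-0.125  89  90  90  91 119 157 158 160 163 164 162 115  91  91 120 160 164 181 183 183
-0.120  91  90  90  91 106 152 162 159 163 165 162 1
[... 2557 characters left out ...]
 223
-0.095 222 218 221 221 227 180 222 151 223 223 221 219 223 220 224 158 216 200 224 225
-0.090 226 218 221 224 227 181 219 145 197 197 195 192 195 195 198 168 216 208 220 223
-0.085 223 220 219 223 225 187 223 214 215 216 218 220 221 221 222 222 220 217 221 220
-0.080 223 210 209 212 210 187 221 221 221 221 221 220 220 220 220 219 219 220 223 220
-0.075 204 216 203 221 213 196 219 218 218 218 218 217 217 217 215 215 214 214 217 218
-0.070 222 219 210 206 216 198 212 205 204 213 199 216 215 211 214 214 219 217 220 155
-0.065 225 219 217 212 207 211 218 200 204 223 221 226 224 226 224 220 223 224 226 145
-0.060 136 138 132 128 129 131 131 131 131 146 165 145 169 170 169 168 136 133 132 134
```

Resampled views show a rectangular rim about 56 x 24 mm, so block 1 is the recessed one and it lies recess up at about (0.426,-0.117), yaw about 3° off. I'll check the cassette nearby by template match and the block's edges.

```bash
python3 - <<'E'
from h import *
a=cv2.imread("pics/scene0.png");c=cv2.imread("pics/c10.png");d=cv2.imread("pics/c7.png")
for nm,(u,v,w,h) in {"casA":(190,212,22,17),"casB":(260,177,20,12),"forceps":(262,190,50,10)}.items():
  t=a[v:v+h,u:u+w]
  for k,i in(("c7",d),("c10",c)):
    m=cv2.matchTemplate(i[v-15:v+h+15,u-20:u+w+20],t,cv2.TM_CCOEFF_NORMED);_,mx,_,l=cv2.minMaxLoc(m);print(nm,k,mx.__round__(2),(l[0]-20,l[1]-15))
p=r.camera_params("scene");print("casA corners",onz(p,[(192,219),(205,215),(210,221),(198,226)],.051)[:,:2].round(3).tolist())
E
```

```text
casA c7 0.95 (0, 0)
casA c10 0.34 (16, 2)
casB c7 0.89 (0, 0)
casB c10 1.0 (0, 0)
forceps c7 0.39 (1, 0)
forceps c10 0.89 (0, 0)
casA corners [[0.394, -0.049], [0.424, -0.056], [0.413, -0.086], [0.382, -0.083]]
```

>>> {"op": "carry_out", "data": {"moves": [[3,-20,0,0,0,-0.03,65],[5,-38,-10,0,0,-0.06,65],[5,-38,-50,0,0,-0.06,65],[5,-38,-90,0,0,-0.06,65],[5,-38,-110,0,0,-0.06,65]]}}

```text
time_s: 15.85
tcp_pos: [0.4226, -0.1193, 0.0445]
eef_rot: [101.1, 89.7, -172.7]
contact_force: [-49.6, 30.3, 251.7]
gripper_width: 0.0568
```

>>> {"op": "carry_out", "data": {"moves": [[0,0,0,0,0,0,25],[0,0,0,0,0,0,25],[0,0,0,0,0,0,25],[0,0,0,0,0,0,25],[0,0,0,0,0,0,25]], "squeeze": 12}}

```text
time_s: 16.35
tcp_pos: [0.4252, -0.1183, 0.0473]
eef_rot: [91.0, 90.0, 177.3]
contact_force: [-0.1, 0.3, -2.9]
gripper_width: 0.036
```

>>> {"op": "carry_out", "data": {"moves": [[0,-12,0,0,0,0.01,25],[0,-28,0,0,0,0.02,25],[-1,-44,0,0,0,0.04,25],[-2,-60,0,0,0,0.06,25],[-3,-75,0,0,0,0.06,25]]}}

```text
time_s: 16.85
tcp_pos: [0.4224, -0.1937, 0.0475]
eef_rot: [38.8, 90.0, 128.6]
contact_force: [0.2, 0.2, -1.9]
gripper_width: 0.036
```

```bash
python3 - <<'E'
from h import *
import pickle
s=r.get_state();a=r.capture("wrist");p=r.camera_params("wrist");pickle.dump(p,open("w11.pkl","wb"));b=r.capture("side");c=r.capture("scene")
for n,i in(("w11",a),("s11",b),("c11",c)):cv2.imwrite(f"pics/{n}.png",i)
print(s["tcp_pos"],s["contact_force"],s["gripper_width"],s["time_s"])
print(Ro.from_euler("xyz",s["eef_rot"],degrees=True).as_matrix().round(3))
z=cv2.imread("pics/scene0.png");y=cv2.imread("pics/side0.png")
def tm(nm,A,B,u,v,w,h):
  m=cv2.matchTemplate(B[v-15:v+h+15,u-20:u+w+20],A[v:v+h,u:u+w],cv2.TM_CCOEFF_NORMED);_,mx,_,l=cv2.minMaxLoc(m);print(nm,round(mx,2),(l[0]-20,l[1]-15))
tm("casA scene",z,c,190,212,22,17);tm("casA side",y,b,296,266,20,16);tm("casB",z,c,260,177,20,12)
g=cv2.cvtColor(c,cv2.COLOR_BGR2GRAY)
E
```

```text
[ 0.42241838 -0.19374967  0.04745382] [ 0.15647204  0.23823927 -1.86441   ] 0.03599163351898069 16.85
[[-0.    -1.     0.004]
 [ 0.     0.004  1.   ]
 [-1.     0.     0.   ]]
casA scene 0.31 (0, 0)
casA side 0.45 (4, -10)
casB 0.47 (-15, -15)
```

That descent call reported a 251 N reading: my last row came down too fast and the fingertips hit the riser at z = 0.0445. That is over the 120 N limit and I'll report it. From here I'll continue with gentle moves.

>>> {"op": "carry_out", "data": {"moves": [[-1,-12,0,0,0,0,25],[-1,-24,0,0,0,0,25],[-1,-36,0,0,0,0,25],[-1,-46,0,0,0,0,25],[-1,-53,0,0,0,0,25]]}}

```text
time_s: 17.5
tcp_pos: [0.42, -0.2463, 0.0469]
eef_rot: [60.2, 89.8, 149.8]
contact_force: [-5.3, 3.6, -1.5]
gripper_width: 0.0362
```

>>> {"op": "carry_out", "data": {"moves": [[0,0,1,0,0,0,52],[0,0,1,0,0,0,52],[0,10,1,0,0,0,52],[0,20,1,0,0,0,52],[0,28,1,0,0,0,52]]}}

```text
time_s: 18.0
tcp_pos: [0.4217, -0.217, 0.0487]
eef_rot: [-94.8, 90.0, -5.0]
contact_force: [0.3, -0.2, -0.1]
gripper_width: 0.0455
```

>>> {"op": "carry_out", "data": {"moves": [[0,0,0,0,0,0,25],[0,0,0,0,0,0,25],[0,0,0,0,0,0,25]]}}

```text
time_s: 18.3
tcp_pos: [0.4216, -0.2177, 0.0487]
eef_rot: [-1.9, 90.0, 87.8]
contact_force: [-1.1, 4.9, 4.3]
gripper_width: 0.0357
```

>>> {"op": "carry_out", "data": {"moves": [[0,-4,0,0,0,0,25],[0,-8,0,0,0,0,25],[0,-12,0,0,0,0,25]]}}

```text
time_s: 18.6
tcp_pos: [0.4215, -0.23, 0.0487]
eef_rot: [21.4, 90.0, 111.1]
contact_force: [-1.9, 5.7, 5.6]
gripper_width: 0.0361
```

>>> {"op": "carry_out", "data": {"moves": [[0,-2,0,0,0,0,25],[0,-4,0,0,0,0,25],[0,-5,0,0,0,0,25]]}}

```text
time_s: 18.9
tcp_pos: [0.4214, -0.235, 0.0487]
eef_rot: [24.5, 90.0, 114.2]
contact_force: [-1.4, 5.8, 5.2]
gripper_width: 0.0361
```

```bash
python3 -c "
from plant import r;s=r.get_state();print(s['tcp_pos'],s['contact_force'],s['gripper_width'])"
```

```text
[ 0.42138562 -0.23504858  0.0486888 ] [-1.3790798   5.78056528  5.22909545] 0.036140134348068356
```

>>> {"op": "carry_out", "data": {"moves": [[0,-1,0,0,0,0,25],[0,-2,0,0,0,0,25],[0,-3,0,0,0,0,25]]}}

```text
time_s: 19.2
tcp_pos: [0.4213, -0.2379, 0.0487]
eef_rot: [27.7, 90.0, 117.4]
contact_force: [-1.9, 6.6, 6.0]
gripper_width: 0.0358
```

>>> {"op": "carry_out", "data": {"moves": [[0,-1,0,0,0,0,25],[0,-2,0,0,0,0,25],[0,-2,0,0,0,0,25]]}}

```text
time_s: 19.5
tcp_pos: [0.4213, -0.24, 0.0487]
eef_rot: [35.5, 90.0, 125.1]
contact_force: [-2.2, 4.9, 4.9]
gripper_width: 0.0363
```

>>> {"op": "carry_out", "data": {"moves": [[0,-1,0,0,0,0,25],[0,-2,0,0,0,0,25],[0,-3,0,0,0,0,25]]}}

```text
time_s: 19.8
tcp_pos: [0.4212, -0.2422, 0.0487]
eef_rot: [10.4, 89.9, 100.0]
contact_force: [-1.2, 16.4, 10.0]
gripper_width: 0.0361
```

```bash
python3 - <<'E'
from h import *
s=r.get_state();print(s["tcp_pos"],s["contact_force"])
c=r.capture("scene");cv2.imwrite("pics/c12.png",c);p=r.camera_params("scene")
g=cv2.cvtColor(c,cv2.COLOR_BGR2GRAY).astype(np.float32)
ys=np.arange(-.32,-.18,.004);xs=np.arange(.385,.46,.005)
u=proj(p,[[x,y,.069] for y in ys for x in xs]).astype(np.float32).reshape(len(ys),len(xs),2)
G=cv2.remap(g,u[...,0],u[...,1],cv2.INTER_LINEAR)
for y,row in zip(ys,G):print(f"{y:.3f}"," ".join(f"{int(v):3d}" for v in row))
E
```

```text
[ 0.42124806 -0.2422268   0.04865221] [-1.21045784 16.37905101 10.03210471]
-0.320  69  85 115 177 151 163 166 158 151 155 150 159 148 150 154 147
-0.316  69  86 128 195 125  89 160 163 162 162 163 163 163 163 162 128
-0.312  70  85 118 172  58  74 108 163 163 162 161 162 162 160 158 109
-0.308  69  85 121 172 119  77  89 163 166 167 166 166 166 166 165  86
-0.304  69  85 115 151 138 122 107 159 162 165 167 168 167 167 167 166
-0.300  70  83 124 141 170 141 142 143 142 149 163 167 167 167 167 177
-0.296  70  84 115 144 161 137 144 144 144 143 144 159 166 167 168 190
-0.292  71  84 122 158 142 137 143 143 144 143 143 143 158 164 167 207
-0.288  69  83 121 162 149 142 144 144 144 144 144 144 144 151 167 200
-0.284  99  79 106 143 130 128 143 142 142 143 143 143 142 142 162 182
-0.280 110  89 112 153 119 121 142 141 141 142 142 142 143 142 142 148
-0.276 109  91  88 119 132 145 159 132 121 126 163 123 138 122 133 135
-0.272  97  99  97 104 165 170 173 147  98 104 165 104 104  99 105 102
-0.268  63  99  98 106 167 162 171 150  99 106 161 120 158 118 134 100
-0.264  95  71  98 104 168 127
[... 760 characters left out ...]
4 111  96 102 101 101 107 103 102  87  80  93  84  68  20  20
-0.216 105 108 104 110 102 101 100 105 101  59  25  26  26  29  25  24
-0.212 104 106 112 126 111 101 101 102 102  60  23  23  27  27  26  26
-0.208 104 105 106 118 126 101 101 101 101  55  48  32  26  26  26  26
-0.204 104 104 102 105 123 126  97  90  90  63  70  72  33  27  26  25
-0.200 103 105  97  78 105 124 116  48  63  53  53  55  73  26  25  24
-0.196 106 105 103  51 100 111 127  96  52  72  69  69  77  58  25  28
-0.192 106 105 105  81  64 114 125 125  71  73  78  79  77 104  25  36
-0.188 106 105 105 105  74 105 124 126 126  70  68  63  74  82  44  34
-0.184 100 105 105 105 105 103 112 125 125 126  38  23  58  76  59  34
```

>>> {"op": "carry_out", "data": {"moves": [[0,-1,0,0,0,0,25],[0,-2,0,0,0,0,25],[0,-2,0,0,0,0,25]]}}

```text
time_s: 20.15
tcp_pos: [0.421, -0.2436, 0.0483]
eef_rot: [17.0, 89.9, 106.6]
contact_force: [-1.8, 16.0, 7.4]
gripper_width: 0.0357
```

>>> {"op": "carry_out", "data": {"moves": [[0,1,1,0,0,0,50],[0,1,1,0,0,0,50],[0,1,20,0,0,0,50],[0,20,40,0,0,0,30],[0,50,40,0,0,0,0]]}}

```text
time_s: 20.65
tcp_pos: [0.4234, -0.196, 0.0907]
eef_rot: [-105.5, 89.8, -15.9]
contact_force: [0.8, 1.7, -0.6]
gripper_width: 0.0329
```

>>> {"op": "carry_out", "data": {"moves": [[0,0,-10,0,0,0,0],[0,0,-20,0,0,0,0],[0,0,-28,0,0,0,0],[0,0,-34,0,0,0,0],[0,0,-36,0,0,0,0]]}}

```text
time_s: 21.15
tcp_pos: [0.4208, -0.1956, 0.0513]
eef_rot: [90.3, 89.9, 180.0]
contact_force: [0.2, -0.3, -0.6]
gripper_width: 0.0006
```

>>> {"op": "carry_out", "data": {"moves": [[0,-4,0,0,0,0,0],[0,-7,0,0,0,0,0],[0,-10,0,0,0,0,0]]}}

```text
time_s: 21.45
tcp_pos: [0.4218, -0.2056, 0.0528]
eef_rot: [-99.2, 90.0, -9.5]
contact_force: [1.2, 0.8, 0.3]
gripper_width: 0.0001
```

>>> {"op": "carry_out", "data": {"moves": [[0,-2,0,0,0,0,0],[0,-3,0,0,0,0,0],[0,-4,0,0,0,0,0]]}}

```text
time_s: 21.75
tcp_pos: [0.4216, -0.2092, 0.0527]
eef_rot: [-89.6, 90.0, 0.1]
contact_force: [-0.5, 0.4, 0.2]
gripper_width: 0.0002
```

>>> {"op": "carry_out", "data": {"moves": [[0,-1,0,0,0,0,0],[0,-2,0,0,0,0,0]]}}

```text
time_s: 21.95
tcp_pos: [0.4216, -0.2112, 0.0526]
eef_rot: [-105.5, 90.0, -15.8]
contact_force: [-0.6, -0.1, 0.0]
gripper_width: 0.0002
```

>>> {"op": "carry_out", "data": {"moves": [[0,-1,0,0,0,0,0],[0,-2,0,0,0,0,0]]}}

```text
time_s: 22.15
tcp_pos: [0.4216, -0.2132, 0.0526]
eef_rot: [31.6, 90.0, 121.3]
contact_force: [-0.6, -0.3, 1.0]
gripper_width: 0.0002
```

>>> {"op": "carry_out", "data": {"moves": [[0,-1,0,0,0,0,0],[0,-2,0,0,0,0,0]]}}

```text
time_s: 22.35
tcp_pos: [0.4216, -0.2152, 0.0525]
eef_rot: [88.7, 90.0, 178.4]
contact_force: [0.5, 1.0, 0.2]
gripper_width: 0.0003
```

>>> {"op": "carry_out", "data": {"moves": [[0,-1,0,0,0,0,0],[0,-2,0,0,0,0,0]]}}

```text
time_s: 22.55
tcp_pos: [0.4216, -0.2172, 0.0525]
eef_rot: [74.2, 90.0, 163.9]
contact_force: [1.3, 0.2, -0.8]
gripper_width: 0.0003
```

>>> {"op": "carry_out", "data": {"moves": [[0,-1,0,0,0,0,0],[0,-2,0,0,0,0,0]]}}

```text
time_s: 22.75
tcp_pos: [0.4215, -0.2189, 0.0525]
eef_rot: [10.6, 90.0, 100.3]
contact_force: [-1.7, 10.3, 5.4]
gripper_width: 0.0002
```

>>> {"op": "carry_out", "data": {"moves": [[0,-1,0,0,0,0,0],[0,-1,0,0,0,0,0]]}}

```text
time_s: 22.95
tcp_pos: [0.4215, -0.219, 0.0526]
eef_rot: [-2.9, 89.9, 86.8]
contact_force: [-0.4, 12.2, 4.8]
gripper_width: 0.0004
```

Firm contact: the force rises while the finger stays put, so the block is against the stop. One more small push, then I'll retreat clear and check the scene.

>>> {"op": "carry_out", "data": {"moves": [[0,-1,0,0,0,0,0],[0,-1,0,0,0,0,0],[0,5,0,0,0,0,0],[0,10,30,0,0,0,0],[0,10,70,0,0,0,0]]}}

```text
time_s: 23.45
tcp_pos: [0.42, -0.2096, 0.1218]
eef_rot: [85.9, 89.7, 175.6]
contact_force: [1.1, -0.6, -0.2]
gripper_width: 0.0008
```

>>> {"op": "carry_out", "data": {"moves": [[0,-30,40,0,0,0,0],[0,-75,80,0,0,0,0],[0,-120,110,0,0,0,0],[-10,-165,120,0,0,0,0],[-20,-210,120,0,0,0,0]]}}

```text
time_s: 23.95
tcp_pos: [0.4035, -0.4166, 0.2451]
eef_rot: [-126.3, 89.7, -36.5]
contact_force: [1.4, 0.2, 0.4]
gripper_width: 0.0009
```

>>> {"op": "carry_out", "data": {"moves": [[-20,-40,0,0,0,0,0],[-40,-80,0,0,0,0,0],[-60,-120,0,0,0,0,0],[-80,-160,0,0,0,0,0],[-80,-160,0,0,0,0,0]]}}

```text
time_s: 24.45
tcp_pos: [0.3198, -0.578, 0.2408]
eef_rot: [76.9, 89.9, 166.4]
contact_force: [0.7, 0.2, -0.3]
gripper_width: 0.0006
```

```bash
python3 - <<'E'
from h import *
s=r.get_state();b=r.capture("side");c=r.capture("scene");w=r.capture("wrist")
for n,i in(("s13",b),("c13",c),("w13",w)):cv2.imwrite(f"pics/{n}.png",i)
print(s["tcp_pos"],s["contact_force"],s["time_s"])
z=cv2.imread("pics/scene0.png");y=cv2.imread("pics/side0.png")
def tm(nm,A,B,u,v,w,h):
  m=cv2.matchTemplate(B[v-15:v+h+15,u-20:u+w+20],A[v:v+h,u:u+w],cv2.TM_CCOEFF_NORMED);_,mx,_,l=cv2.minMaxLoc(m);print(nm,round(mx,2),(l[0]-20,l[1]-15))
tm("casA scene",z,c,190,212,22,17);tm("casA side",y,b,297,266,20,16);tm("casB",z,c,260,177,20,12);tm("forceps",z,c,262,190,50,10);tm("mouse",z,c,222,298,60,45)
A=cv2.resize(c[165:285,150:350],(500,300),interpolation=cv2.INTER_CUBIC);C=cv2.resize(z[205:240,180:220],(300,300),interpolation=cv2.INTER_CUBIC)
B=cv2.resize(b[140:290,210:400],(380,300),interpolation=cv2.INTER_CUBIC);D=cv2.resize(y[255:290,290:330],(210,300));E=cv2.resize(b[255:290,290:330],(210,300))
cv2.imwrite("pics/m13.png",np.vstack([np.hstack([A,C]),np.hstack([B,D,E])]))
E
```

```text
[ 0.31979965 -0.57796715  0.2408326 ] [ 0.74747157  0.22044303 -0.34371033] 24.45
casA scene 0.83 (0, 0)
casA side 0.78 (-1, 0)
casB 1.0 (0, 0)
forceps 0.89 (0, 0)
mouse 0.86 (0, 0)
```

View pics/m13.png

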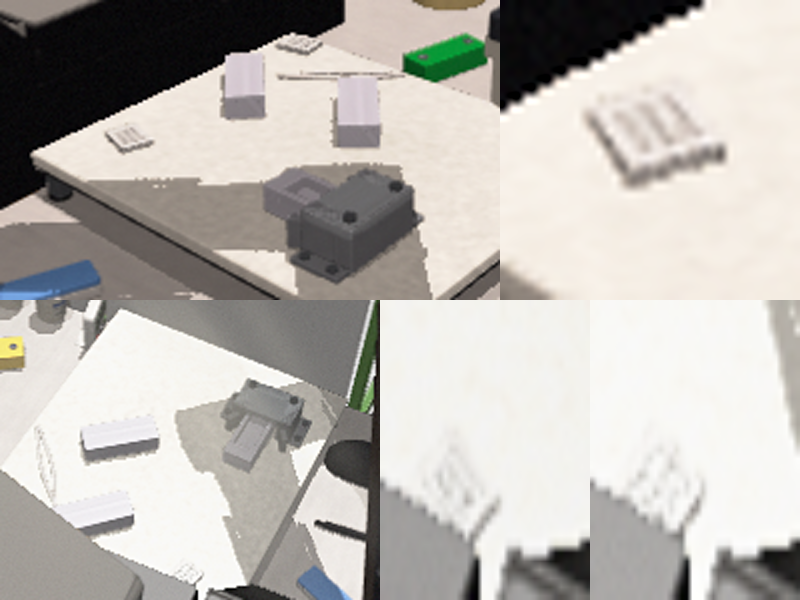

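Final view: block 1 is recess up under the lip. Blocks 2 and 3 are flat, plain undersides up. Forceps, mouse and cassette B are unmoved, and cassette A shifted about 1 px in the side view. Nudging it back could do more harm than the shift itself, so I'm handing in.

```bash
python3 -c "
from plant import r;print(r.close_job())"
```

```text
the job is handed in; nothing more can be done
None
```

I handed in the job at about 24.5 s with the blocks where you asked. However, one move went over the 120 N wrist-force limit, so the job very likely fails that rule.

- **Blocks:** I turned over all three. Block_1 turned out to have the recess. I slid it endways, recess up, under the lip until it stopped. Blocks 2 and 3 lie flat on the riser with their plain undersides up.
- **Fully home:** A last push on block_1's outer end rose to about 12 N while the fingers stayed put. I judged it home from that and from the final picture. Its inner end came out near y = -0.316, against my camera estimate of about -0.310 for the stop.
- **Force limit exceeded:** While coming down to regrip block_1, I lowered too fast. The fingertips hit the riser, and the call reported about 252 N.
- **Bystanders:** Forceps, cassette_b and the mouse matched their starting positions with no shift. I ran no such check on the timer, but the arm never worked near it.
- **Cassette_a disagrees between views:** It showed no shift in the scene view, but about 1 pixel (2–3 mm) in the side view, with weaker matches in both. Block_1 slid about 50 mm further than planned as it was laid over, and probably touched it. I left it alone rather than risk moving it more.

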